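# Charge the grinding jar from the lipped scoop

### The arm

A 6-joint arm with a two-finger parallel gripper is mounted at the origin on a cart in front of the work surface, level with it; the furniture and walls round the work are solid. World frame = base frame: x ahead of the robot, y to its left, z up, the work surface at z = 0. Lengths are in mm, angles in degrees, forces in N, time in s.
With the tool pointing down it reaches from about 350 to 850 mm from the base axis. Payload 8.1 kg.
Tool frame: the origin (TCP) lies midway between the tips of the shut fingers; the grasp point (between the pads) lies 19 mm behind it; z points along the fingers, y is the line along which they close (so a half turn about z gives the same grasp; the last joint's range is limited). The gripper opens to 85 mm and grips with 20 to 120 N. Pads are 22 mm wide; open, the fingers measure 114 mm over their backs; the gripper's body (76 mm by 85 mm) begins 54 mm behind the grasp point. The pads swing forward as they close: fully open they stand 13 mm farther back than shut.
Start: joints at [64.435, 7.471, 85.268, -0, 87.261, -4.893], TCP at [211.793, 561.381, 231.292] pointing down, gripper open.
Joint ranges: [-169.43, 169.43], [-51.17, 129.36], [1.28, 143.12], [-76.62, 256.62], [0, 156.53], [-152.29, 152.29]. Speed limits (degrees/s): [136.94, 136.94, 159.86, 180, 180, 180].

### API

Orientations are given as [roll, pitch, yaw] about the fixed x, y, z axes, in that order (R = Rz(yaw) Ry(pitch) Rx(roll)).
In Python, from bench import r gives the robot as it stands. The module is installed in compiled form; this text tells all that it offers.
- The arm moves only by the tool jog_arm, never from a script. Its argument "rows" is a list of rows, each a list of 2 entries, a list of its own where there are three numbers: the shift along the tool's x, y, z in mm, then the turn, a rotation vector about the tool's x, y, z in rad. A call has 1 to 10 rows; each row is the pose to reach, as a shift and turn from the pose commanded when the call began, along the tool's axes at that moment; what a row does not reach only later rows make up. A row lasts 1/10 s, in which the tool goes at most 50 mm and 8.59 degrees, less where a joint would pass 70% of its speed; a pose out of reach is approached as far as the arm can. A call with a gripper value outside its range is refused whole. "grip" is the finger opening in mm, from 0 to 85.4, set as the call begins (left out, the last holds). The fingers move at their own pace and stop on an object; "force" is the grip in N (left out, the last holds). Time passes only in rows, so rows that repeat a pose let the fingers close. It gives the time, the measured TCP pose, the force, the opening and the grip force at its end, in the units of the state.
- r.sense(): the state, without advancing time (a new reading comes with each control period).
- r.snapshot(name): name is "side" or "top"; returns (picture, depth): 400x640x3 uint8, blue, green, red; 400x640 float32, mm along the optical axis (not along the pixel's ray), 0 where there is no reading.
- r.camera_params(name): a dict with "fx", "fy", "cx", "cy" (pixels), "pose" (4x4, takes a point from camera to world coordinates). Camera axes: x right, y down, z forward; pixel columns grow to the right and rows downward; lengths in mm; the calibration is good to about 2 mm. A picture is of the moment at which its call begins. camera_params takes no time and is no camera call.
- r.hand_in(): hands the job in; it is judged then, once.
The state is a dict: "time": time; "joint_pos": joint angles; "qd": joint speeds; "joint_efforts": joint torques, N m; "tool_pos": TCP position; "tcp_rot": TCP orientation; "ft_force": force on the tool from outside, world axes, zero at the start; "wrist_torque": the same for the moment, N m; "finger_gap": finger opening in mm; "grip_force": force on a finger pad.
Only numpy, scipy, OpenCV 4.12 (cv2) and the standard library are available. Lean on these libraries where they do the work, as an engineer would, in place of code of your own. Each camera call takes 0.05 s, during which the arm holds its last target. There are 200 camera calls.

### The job

Pick up the blue scoop by its black handle, keep it level and rest its lip just inside the mouth of the steel jar for a moment; then, with the lip still inside the mouth, tip all three steel balls into the jar without spilling any. Then set the empty scoop down (do not drop it) upright on the floor of the white tray and let go; do not knock or shove the jar about, and leave the bottles and the timer where they are.

Things in the scene. Friction and masses are not known exactly. Their poses are not given: they have to be found in the camera images.
- scoop: Blue sheet-metal scoop, 152 mm long, 32 wide, 74 high, about 0.16 kg. Origin on its underside plane; z up, y across, the spout points along its -x (to the robot at yaw 0). Stands on two skids, x -35 to +50. Trough (x -50 to +47, inside 26 wide, walls up to z 41): floor climbs at 10 degrees from z 9 at the back to a crest, z 27 at x -50; then an open spout falls at 25 degrees to the lip
- scoop_grip (a point): Good grasp point on the scoop's black bar handle, near the balance point: (8, 0, 66) mm in the scoop frame; pinch it across the scoop's y. The bar is 16 mm wide and 16 mm high, runs along x from -29 to +57 with its centre line at z 66, and is joined to the trough only at the back (x 49 to 57); 17 mm of free height between bar and trough walls
- scoop_lip (a point): Middle of the upper edge of the spout's lip: (-95, 0, 6) mm in the scoop frame. Spout 32 mm wide outside, its floor 4 mm thick, its side walls 16 mm high above the floor. With the scoop level and the lip near the middle of the jar's mouth, the spout's sloping underside meets the rim when the lip is about 7 mm below it
- scoop_well (a point): Middle of the trough where the balls lie: (12, 0, 26) mm in the scoop frame. The balls stay here in single file while the scoop is level (they would pass the crest if it is tipped or jerked) and roll out over the spout when it is tipped spout-down by about 30 to 40 degrees
- scoop_mid (a point): Middle of the scoop's length on its underside plane: (-20, 0, 0) mm in the scoop frame
- jar: Loose, open steel grinding jar, about 0.8 kg, 90 mm high: body 92 mm in diameter up to z 58, sloping shoulder to z 74, then a neck 64 mm outside and 54 mm inside up to the rim at z 90; inner floor at z 6. Origin at the centre of its underside, z up
- jar_mouth (a point): Centre of the jar's mouth, at rim height, 90 mm above the jar's origin
- tray: Fixed white shallow tray, 220 x 120 mm (x, y), walls 4 mm thick and 16 mm high, floor 4 mm thick (inside 212 x 112 mm). Origin at the centre of its underside, long side along its x
- ball_1_center (a point): Centre of one of three steel grinding balls, 20 mm in diameter, 33 g each. They start in the scoop's trough
- ball_2_center (a point): Centre of one of three steel grinding balls, 20 mm in diameter, 33 g each. They start in the scoop's trough
- ball_3_center (a point): Centre of one of three steel grinding balls, 20 mm in diameter, 33 g each. They start in the scoop's trough
- blue_cap_bottle: Bystander: clear bottle with dark blue cap, 69 mm wide, 120 mm high; origin under its centre
- buffer_bottle: Bystander: clear bottle with lighter blue cap, 66 mm wide, 117 mm high; origin under its centre
- timer: Bystander: white bench timer, 64 x 68 x 21 mm; origin under its centre
There are look-alikes about, which are no part of the job. Leave any orange or red look-alike of the jar alone.

How it is judged (in metres and radians):
On the way, in this order (a step that is already met when the one before it is completed fails the run):
1. the scoop, held level with all three balls still in its trough, rests with its lip inside the jar's mouth, touching the jar (horizontal distance between scoop_lip and jar_mouth below 0.024 m and z of scoop_lip in the frame of jar_mouth below -0.002 m and distance between each of ball_1_center, ball_2_center, ball_3_center and scoop_well below 0.055 m and angle between scoop's own z axis and vertical below 0.25 rad and contact force between scoop and jar above 0.1 N), for 0.2 s.
2. all three balls are in the jar while the scoop's lip is still inside the mouth (horizontal distance between scoop_lip and jar_mouth below 0.024 m and z of scoop_lip in the frame of jar_mouth below -0.002 m and horizontal distance between each of ball_1_center, ball_2_center, ball_3_center and jar below 0.045 m and z of each of ball_1_center, ball_2_center, ball_3_center in the frame of jar below 0.05 m), for 0.1 s.
At the end, for the whole second after the job is handed in: All three balls are inside the jar, the jar stands upright and at rest, and the released scoop stands upright (within 0.06 rad) and at rest on the tray's floor, the middle of its length within 45 mm of the tray's centre along and across the tray (horizontal distance between each of ball_1_center, ball_2_center, ball_3_center and jar below 0.045 m and z of each of ball_1_center, ball_2_center, ball_3_center in the frame of jar below 0.05 m and angle between jar's own z axis and vertical below 0.05 rad and linear speed of each of jar, scoop below 0.02 m/s and angle between scoop's own z axis and vertical below 0.06 rad and z of scoop in the frame of tray below 0.008 m and x of scoop_mid in the frame of tray between -0.045 and 0.045 m and y of scoop_mid in the frame of tray between -0.045 and 0.045 m and contact force between the fingers and scoop below 0.05 N); the robot touches nothing.
It fails at once if a ball falls onto the bench (height (world z) of any of ball_1_center, ball_2_center, ball_3_center below 0.013 m).
It fails at once if the jar is shoved more than 40 mm or tipped by more than 0.25 rad (distance of jar from where it was at the start of the episode above 0.04 m or angle between jar's own z axis and vertical above 0.25 rad).
It fails at once if the scoop is let go while more than about 30 mm above the bench (height (world z) of scoop above 0.034 m and contact force between the fingers and scoop below 0.02 N).
It fails at once if a bottle or the timer is moved more than 30 mm (distance of any of blue_cap_bottle, buffer_bottle, timer from where it was at the start of the episode above 0.03 m).
It also fails if it takes over 64 s, if anything falls off the work surface, if the arm or the gripper's body presses on something with over 40 N, if the wrist force passes 120 N, or if a joint passes its speed limit or range.

## Working session

There is one attempt and no reset: what is moved stays moved. The work goes in short steps, Python scripts to look and compute and a tool call to move; the robot and the scene stay as the last step left them, time stands still between calls to the robot, and variables do not carry over. Pictures are saved under pics/ and viewed, at most 10 in all, crops included, and the job is handed in when it is done.

Besides the shell and the picture viewer there is one more tool, called after ">>>" in YAML: its name, and indented under it one key for each argument. jog_arm: Moves the arm, as the interface text tells. Its arguments: {"type":"object","properties":{"rows":{"type":"array"},"grip":{"type":"number"},"force":{"type":"number"}},"required":["rows"]}

```bash
mkdir -p pics
cat > h.py <<'E'
import numpy as np, cv2
from bench import r
def snap(n,f):
    p,d=r.snapshot(n); cv2.imwrite('pics/'+f+'.png',p); np.save(f+'.npy',d); return p,d
def world(n,d,u,v,k=1):
    c=r.camera_params(n); w=d[v-k:v+k+1,u-k:u+k+1]; w=w[w>0]; z=np.median(w) if len(w) else 0
    return (np.array(c['pose'])@[(u-c['cx'])/c['fx']*z,(v-c['cy'])/c['fy']*z,z,1])[:3].round(1)
def cloud(n,d):
    c=r.camera_params(n); v,u=np.indices(d.shape)
    P=np.stack([(u-c['cx'])/c['fx']*d,(v-c['cy'])/c['fy']*d,d,np.ones_like(d)],-1)
    return (P@np.array(c['pose']).T)[...,:3]
E
python3 - <<'E'
from h import *
for n in('top','side'):
    snap(n,n+'0'); print(n,r.camera_params(n))
print(r.sense())
E
```

```text
top {'fx': 493.3667227933719, 'fy': 493.3667227933719, 'cx': 325.1865644079506, 'cy': 202.89118072134374, 'pose': array([[ 9.58511067e-03, -9.97184016e-01,  7.43785238e-02,
         2.94582229e+02],
       [-9.99928643e-01, -9.02796262e-03,  7.82331594e-03,
         6.90672058e+01],
       [-7.12979907e-03, -7.44482037e-02, -9.97199394e-01,
         1.82916197e+03],
       [ 0.00000000e+00,  0.00000000e+00,  0.00000000e+00,
         1.00000000e+00]])}
side {'fx': 496.01970258688493, 'fy': 496.01970258688493, 'cx': 322.8688907075997, 'cy': 202.9133574068413, 'pose': array([[-9.97314018e-01, -2.76923198e-02,  6.78077093e-02,
         3.39857665e+02],
       [-7.07928307e-02,  6.01960770e-01, -7.95381422e-01,
         1.44883764e+03],
       [-1.87916242e-02, -7.98045341e-01, -6.02304332e-01,
         1.09379039e+03],
       [ 0.00000000e+00,  0.00000000e+00,  0.00000000e+00,
         1.00000000e+00]])}
{'time': 0.1, 'joint_pos': array([ 6.44354755e+01,  7.51139665e+00,  8.53225425e+01,  7.73602274e-04,
        8.72626975e+01, -4.89354072e+00]), 'qd': array([-0.08819642, -0.22228969, -0.13826423, -0.00202952,  0.10253454,
        0.07164234]), 'joint_efforts': array([ 1.56075130e-03, -5.70949030e+01, -5.01944590e+01, -9.67197889e-05,
        8.00952403e-03,  2.51154984e-05]), 'tool_pos': array([211.56461889, 560.93171378, 230.34768953]), 'tcp_rot': array([-1.79903782e+02, -9.01338575e-03,  1.59328971e+02]), 'ft_force': array([-0.42739379,  0.90198067, -0.12533138]), 'wrist_torque': array([-0.03161657,  0.03077183, -0.04425204]), 'grip_force': 0.0, 'finger_gap': 85.22025351365299}
```

View pics/top0.png

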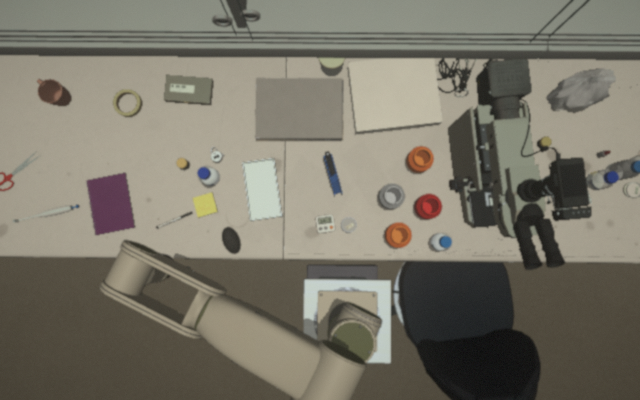

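View pics/side0.png

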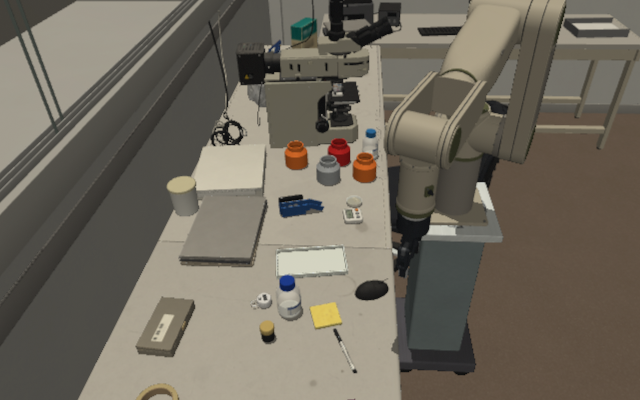

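The top view shows the steel jar at (391,196), the scoop at (332,173), the tray at (262,189), the timer at (325,223) and the buffer bottle at (441,242). The side view shows the jar at (328,170) and the scoop at (300,207) with its spout toward the robot. Next I'll enlarge these and measure.

Run:
```python
from h import *
t=cv2.imread('pics/top0.png'); s=cv2.imread('pics/side0.png')
a=cv2.resize(t[140:260,230:430],None,fx=4,fy=4,interpolation=2)[:480]
b=cv2.resize(s[130:230,260:390],None,fx=6,fy=6,interpolation=2)
cv2.imwrite('pics/tc.png',a); cv2.imwrite('pics/sc.png',b)
for n in('top','side'):
    d=np.load(n+'0.npy'); P=cloud(n,d)
    x,y,z=P[...,0],P[...,1],P[...,2]
    im=t if n=='top' else s
    # jar neck region
    u,v=(391,196) if n=='top' else (328,170)
    yy,xx=np.indices(d.shape)
    m=(abs(xx-u)<18)&(abs(yy-v)<18)&(z>80)&(z<100); Q=P[m]
    print(n,'jar rim',len(Q),Q.min(0),Q.max(0),Q.mean(0))
    (cx,cy),R=cv2.minEnclosingCircle(Q[:,:2].astype(np.float32)); print('circle',cx,cy,R)
    u,v,w=(262,189,32) if n=='top' else (311,261,42)
    m=(abs(xx-u)<w)&(abs(yy-v)<38)&(z>11)&(z<22); Q=P[m]
    print(n,'tray wall',len(Q),cv2.minAreaRect(Q[:,:2].astype(np.float32)))
    u,v,w=(332,173,22) if n=='top' else (300,207,30)
    m=(abs(xx-u)<w)&(abs(yy-v)<28)&(z>60)&(z<90); Q=P[m]
    print(n,'handle',len(Q),Q[:,2].max(),cv2.minAreaRect(Q[:,:2].astype(np.float32)))
    m=(abs(xx-u)<w)&(abs(yy-v)<28)&(z>10)&(z<90); Q=P[m]
    print(n,'scoop',len(Q),cv2.minAreaRect(Q[:,:2].astype(np.float32)))
    m=(abs(xx-u)<w)&(abs(yy-v)<28)&(z<6)&(z>-15); print('bench z',np.median(z[m]))
```

```text
top jar rim 91 [ 419.49020636 -189.24191913   80.27322178] [ 486.72126963 -125.59005124   99.15385427] [ 455.29713404 -156.66745666   89.03245253]
circle 453.6799011230469 -157.0087127685547 34.30794143676758
top tray wall 401 ((480.39373779296875, 325.4666748046875), (275.4957275390625, 215.3452911376953), 0.894916296005249)
top handle 106 85.9463832346305 ((573.8779907226562, 67.47142028808594), (86.14617156982422, 15.961990356445312), 16.48802375793457)
top scoop 401 ((541.8328247070312, 59.0135612487793), (202.12042236328125, 156.08230590820312), 0.7068073153495789)
bench z 0.06346771844164323
side jar rim 105 [ 425.85830048 -190.2814997    80.17214264] [ 487.37437036 -117.00420562   97.27560526] [ 455.91006996 -152.66709187   86.74327463]
circle 455.0206604003906 -154.88662719726562 38.52766799926758
side tray wall 355 ((480.8517761230469, 365.4513854980469), (235.75131225585938, 218.32408142089844), 8.933393478393555)
side handle 129 81.63672083752067 ((571.6002807617188, 70.59813690185547), (85.79661560058594, 24.194847106933594), 14.05927848815918)
side scoop 659 ((500.5707092285156, 7.877105712890625), (262.80621337890625, 118.75463104248047), 55.571533203125)
bench z 0.8660062739475052
```

View pics/tc.png

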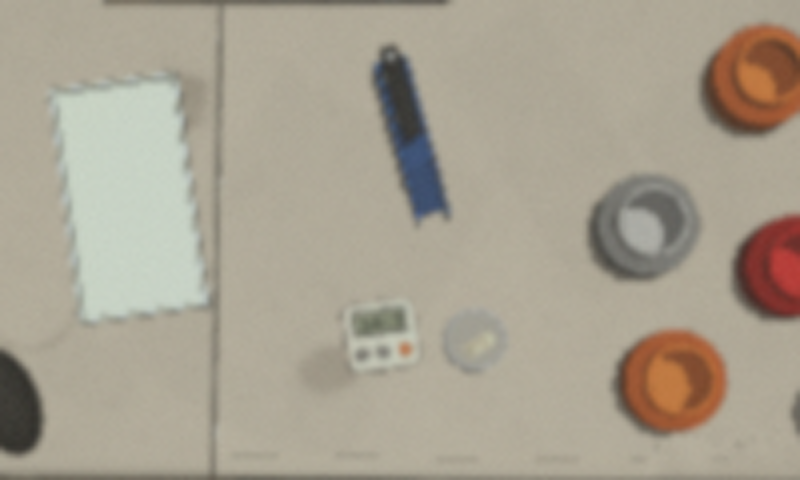

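View pics/sc.png

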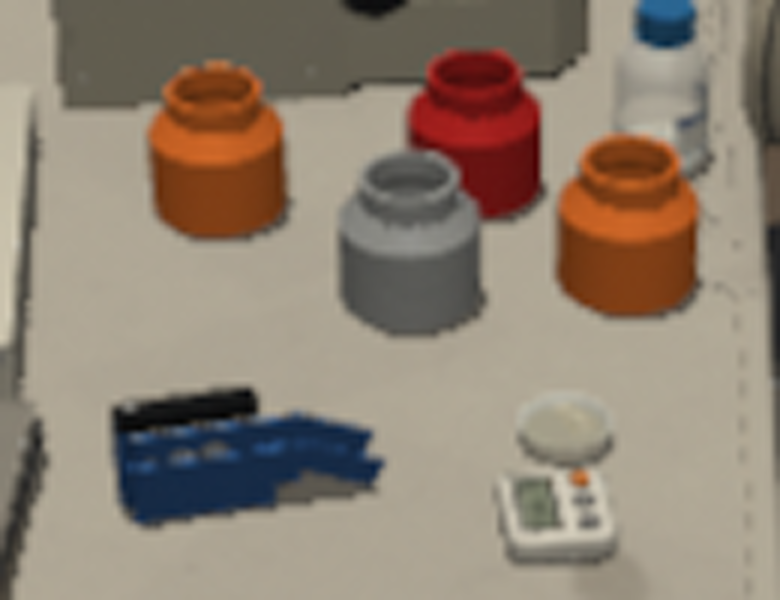

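```bash
cat >> h.py <<'E'
def ray(n,u,v,z):
    c=r.camera_params(n); T=np.array(c['pose']); u=np.asarray(u,float);v=np.asarray(v,float)
    D=np.stack([(u-c['cx'])/c['fx'],(v-c['cy'])/c['fy'],np.ones_like(u)],-1)@T[:3,:3].T
    return T[:3,3]+D*((z-T[2,3])/D[...,2])[...,None]
E
python3 - <<'E'
from h import *
t=cv2.imread('pics/top0.png'); s=cv2.imread('pics/side0.png')
def blob(im,m,x0,y0,x1,y1):
    k=np.zeros(m.shape,bool);k[y0:y1,x0:x1]=1;v,u=np.nonzero(m&k);return u,v
g=t.astype(int)
b,gg,rr=g[...,0],g[...,1],g[...,2]
# tray: greenish white
u,v=blob(t,(gg>rr+3)&(gg>170),238,150,290,228)
Q=ray('top',u,v,16.)[:,:2].astype(np.float32); print('tray',len(Q),cv2.minAreaRect(Q),Q.mean(0))
# handle dark
u,v=blob(t,(g.max(-1)<75),315,145,345,180); Q=ray('top',u,v,74.)
print('handle',len(Q),Q.mean(0),cv2.minAreaRect(Q[:,:2].astype(np.float32)))
u,v=blob(t,(b>rr+25),315,145,350,200); Q=ray('top',u,v,41.)
print('blue',len(Q),Q.mean(0),cv2.minAreaRect(Q[:,:2].astype(np.float32)))
# side: handle
g=s.astype(int);b,gg,rr=g[...,0],g[...,1],g[...,2]
u,v=blob(s,(g.max(-1)<60),276,192,306,203); Q=ray('side',u,v,70.)
print('side handle',len(Q),Q.mean(0),cv2.minAreaRect(Q[:,:2].astype(np.float32)))
# clicks
print('top clicks lip wall corners L,R',ray('top',[230+418/4,230+449/4],[140+219/4,140+214/4],15.))
print('top jar rim extremes', ray('top',[230+612/4,230+698/4],[140+222/4,140+222/4],90.), ray('top',[230+655/4]*2,[140+176/4,140+262/4],90.))
print('side jar rim L,R', ray('side',[260+361/6,260+459/6],[130+181/6,130+181/6],90.),'near/far',ray('side',[260+410/6]*2,[130+150/6,130+212/6],90.))
print('side lip corners', ray('side',[260+382/6,260+372/6],[130+462/6,130+432/6],20.))
print('timer',ray('top',[325.5],[140+335/4],21.),'petri',ray('top',[348.5],[225],15.))
print('orange near jar',ray('top',[230+678/4],[140+378/4],90.),'red',ray('top',[230+790/4],[140+262/4],90.),'orange far',ray('top',[230+770/4],[140+70/4],90.))
E
```

```text
tray 1812 ((478.73443603515625, 318.0501708984375), (214.13009643554688, 117.52302551269531), 8.733243942260742) [477.80728 318.29352]
handle 98 [564.20238475  66.89781333  74.        ] ((563.42822265625, 66.53294372558594), (69.09925842285156, 18.251482009887695), 16.298702239990234)
blue 149 [505.36175392  51.56697952  41.        ] ((533.2235717773438, 57.9560661315918), (138.1962890625, 27.504798889160156), 15.34897232055664)
side handle 98 [569.34730791  74.92697906  70.        ] ((570.1060180664062, 75.16143035888672), (81.54219055175781, 25.352840423583984), 16.918075561523438)
top clicks lip wall corners L,R [[460.34241683  49.20883995  15.        ]
 [465.23112408  20.63982137  15.        ]]
top jar rim extremes [[ 452.35917905 -121.46147919   90.        ]
 [ 453.0384888  -197.39662287   90.        ]] [[ 493.58820896 -159.46565613   90.        ]
 [ 417.25847275 -159.40836686   90.        ]]
side jar rim L,R [[ 482.17156305 -144.78728762   90.        ]
 [ 420.28005189 -147.32236411   90.        ]] near/far [[ 453.52058945 -183.26690309   90.        ]
 [ 448.9660825  -109.98553426   90.        ]]
side lip corners [[456.2031546   54.75579119  20.        ]
 [464.26132207  25.52328059  20.        ]]
timer [[352.83002775  81.36990611  21.        ]] petri [[349.22338418  -3.13084936  15.        ]]
orange near jar [[ 315.27632945 -179.51908977   90.        ]] red [[ 418.34000135 -278.37066258   90.        ]] orange far [[ 589.21285753 -261.62247199   90.        ]]
```

```bash
cat >> h.py <<'E'
from scipy.spatial.transform import Rotation as Ro
def Rm(rpy): return Ro.from_euler('xyz',rpy,degrees=True)
def go(x,y,z,rpy):
    s=r.sense(); R0=Rm(s['tcp_rot'])
    print('shift',R0.inv().apply(np.array([x,y,z])-s['tool_pos']).round(1),'rot',(R0.inv()*Rm(rpy)).as_rotvec().round(4),'| at',s['tool_pos'].round(1),s['tcp_rot'].round(2),'t',round(s['time'],2))
E
python3 -c "
from h import *
go(567,67,170,[180,0,16])"
```

```text
shift [-506.9 -336.6   60.8] rot [-9.0000e-04  2.0000e-03  2.5016e+00] | at [211.6 560.9 230.3] [-1.7990e+02 -1.0000e-02  1.5933e+02] t 0.1
```

>>> jog_arm:
  rows:
    - [[-507, -337, 40], [0, 0, 2.5]]
    - [[-507, -337, 40], [0, 0, 2.5]]
    - [[-507, -337, 40], [0, 0, 2.5]]
    - [[-507, -337, 40], [0, 0, 2.5]]
    - [[-507, -337, 40], [0, 0, 2.5]]
    - [[-507, -337, 40], [0, 0, 2.5]]
    - [[-507, -337, 40], [0, 0, 2.5]]
    - [[-507, -337, 40], [0, 0, 2.5]]
    - [[-507, -337, 40], [0, 0, 2.5]]
    - [[-507, -337, 40], [0, 0, 2.5]]
  grip: 85

```text
time: 1.1
tool_pos: [503.7, 154.4, 198.1]
tcp_rot: [-180.0, 0.0, 73.0]
ft_force: [1.1, 0.5, 0.2]
finger_gap: 84.7
grip_force: 0.0
```

```bash
python3 -c "
from h import *
go(567,67,170,[180,0,16])"
```

```text
shift [-65.1  86.1  28.1] rot [-2.000e-04  2.000e-04  9.953e-01] | at [503.7 154.4 198.1] [-179.99    0.     73.03] t 1.1
```

>>> jog_arm:
  rows:
    - [[-65, 86, 28], [0, 0, 1.0]]
    - [[-65, 86, 28], [0, 0, 1.0]]
    - [[-65, 86, 28], [0, 0, 1.0]]
    - [[-65, 86, 28], [0, 0, 1.0]]
    - [[-65, 86, 28], [0, 0, 1.0]]
    - [[-65, 86, 28], [0, 0, 1.0]]
    - [[-65, 86, 28], [0, 0, 1.0]]
    - [[-65, 86, 28], [0, 0, 1.0]]
    - [[-65, 86, 28], [0, 0, 1.0]]
    - [[-65, 86, 28], [0, 0, 1.0]]

```text
time: 2.1
tool_pos: [566.7, 69.5, 170.3]
tcp_rot: [-180.0, 0.0, 16.2]
ft_force: [0.2, 0.1, 0.6]
finger_gap: 85.2
grip_force: 0.0
```

```bash
python3 -c "
from h import *
go(567,67,110,[180,0,16])
p,d=snap('side','side1')
cv2.imwrite('pics/s1.png',cv2.resize(p[100:240,230:400],None,fx=4,fy=4,interpolation=2))"
```

```text
shift [-0.4  2.4 60.3] rot [-0.0001  0.0003  0.0041] | at [566.7  69.5 170.3] [-1.7999e+02  2.0000e-02  1.6230e+01] t 2.1
```

View pics/s1.png

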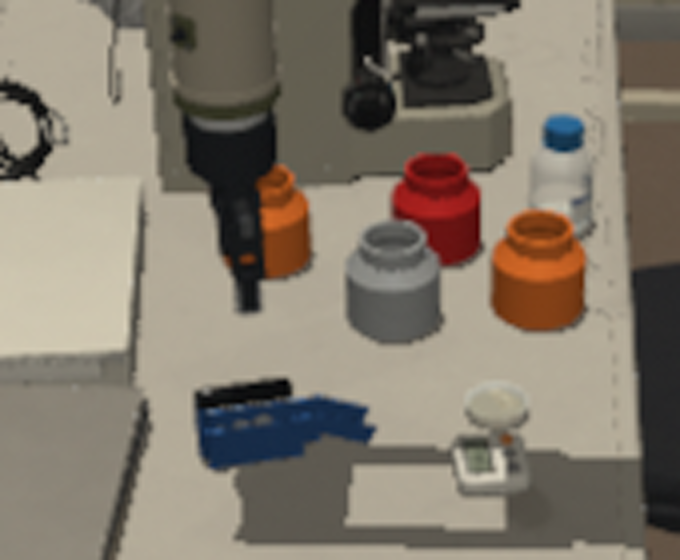

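The picture shows the open gripper hovering over the handle, with the fingertip at about (292,177) in the full image and nothing in its way. I'll descend.

>>> jog_arm:
  rows:
    - [[0, 2, 30], [0, 0, 0.004]]
    - [[0, 2, 60], [0, 0, 0.004]]
    - [[0, 2, 85], [0, 0, 0.004]]
    - [[0, 2, 100], [0, 0, 0.004]]
    - [[0, 2, 110], [0, 0, 0.004]]
    - [[0, 2, 117], [0, 0, 0.004]]
    - [[0, 2, 121], [0, 0, 0.004]]
    - [[0, 2, 122], [0, 0, 0.004]]
    - [[0, 2, 122], [0, 0, 0.004]]
    - [[0, 2, 122], [0, 0, 0.004]]

```text
time: 3.15
tool_pos: [568.1, 67.5, 49.4]
tcp_rot: [180.0, -0.1, 15.9]
ft_force: [0.2, 0.2, 0.7]
finger_gap: 85.2
grip_force: 0.0
```

Run:
```python
from h import *
go(567,67,48,[180,0,16])
p,d=snap('side','side2'); q,_=snap('top','top2')
a=cv2.resize(p[150:230,250:350],None,fx=5,fy=5,interpolation=2)
b=cv2.resize(q[140:204,300:360],None,fx=5,fy=5,interpolation=2)
o=np.zeros((400,800,3),np.uint8);o[:400,:500]=a;o[:320,500:800]=b
cv2.imwrite('pics/s2.png',o)
```

```text
shift [-1.2  0.2  1.4] rot [ 0.0003 -0.0013 -0.0024] | at [568.1  67.5  49.4] [ 1.7998e+02 -8.0000e-02  1.5860e+01] t 3.15
```

View pics/s2.png

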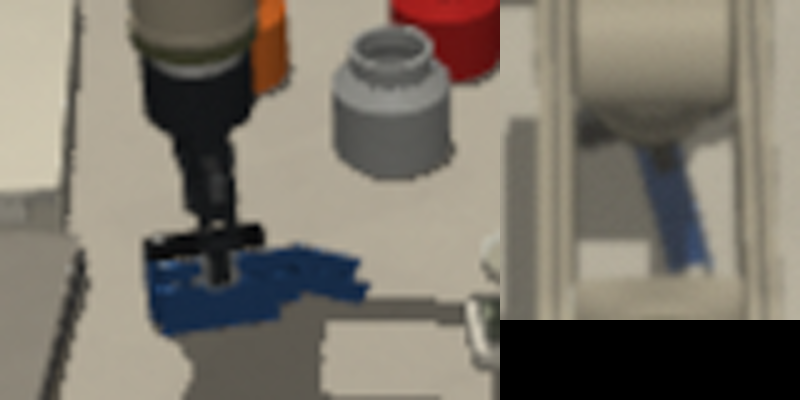

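The fingers straddle the bar near the grip point: finger at column 215 of the crop, bar from 147 to 262. I'll close.

>>> jog_arm:
  rows:
    - [[-1, 0, 1], [0, 0, 0]]
    - [[-1, 0, 1], [0, 0, 0]]
    - [[-1, 0, 1], [0, 0, 0]]
    - [[-1, 0, 1], [0, 0, 0]]
    - [[-1, 0, 1], [0, 0, 0]]
    - [[-1, 0, 1], [0, 0, 0]]
    - [[-1, 0, 1], [0, 0, 0]]
    - [[-1, 0, 1], [0, 0, 0]]
    - [[-1, 0, 1], [0, 0, 0]]
    - [[-1, 0, 1], [0, 0, 0]]
  grip: 8
  force: 70

```text
time: 4.25
tool_pos: [566.6, 67.1, 47.6]
tcp_rot: [180.0, -0.0, 15.9]
ft_force: [-0.1, -0.9, 1.8]
finger_gap: 14.8
grip_force: 68.7
```

>>> jog_arm:
  rows:
    - [[0, 0, -1], [0, 0, 0]]
    - [[0, 0, -4], [0, 0, 0]]
    - [[0, 0, -9], [0, 0, 0]]
    - [[0, 0, -16], [0, 0, 0]]
    - [[0, 0, -24], [0, 0, 0]]
    - [[0, 0, -32], [0, 0, 0]]
    - [[0, 0, -39], [0, 0, 0]]
    - [[0, 0, -44], [0, 0, 0]]
    - [[0, 0, -47], [0, 0, 0]]
    - [[0, 0, -48], [0, 0, 0]]

```text
time: 5.25
tool_pos: [566.7, 67.2, 96.0]
tcp_rot: [180.0, -0.0, 15.9]
ft_force: [-0.0, -0.9, -3.6]
finger_gap: 15.0
grip_force: 68.3
```

Run:
```python
from h import *
s=r.sense(); print(s['finger_gap'],s['grip_force'],s['ft_force'],s['wrist_torque'],s['tool_pos'],s['tcp_rot'])
p,d=snap('side','side3')
cv2.imwrite('pics/s3.png',cv2.resize(p[130:230,250:380],None,fx=6,fy=6,interpolation=2))
```

```text
15.045015127519632 68.27684283256531 [-0.0333783  -0.932528   -3.64130628] [-0.0110658  -0.01466964 -0.01717412] [566.66844282  67.23196542  95.96396368] [ 1.79993105e+02 -3.24251551e-02  1.58563686e+01]
```

View pics/s3.png

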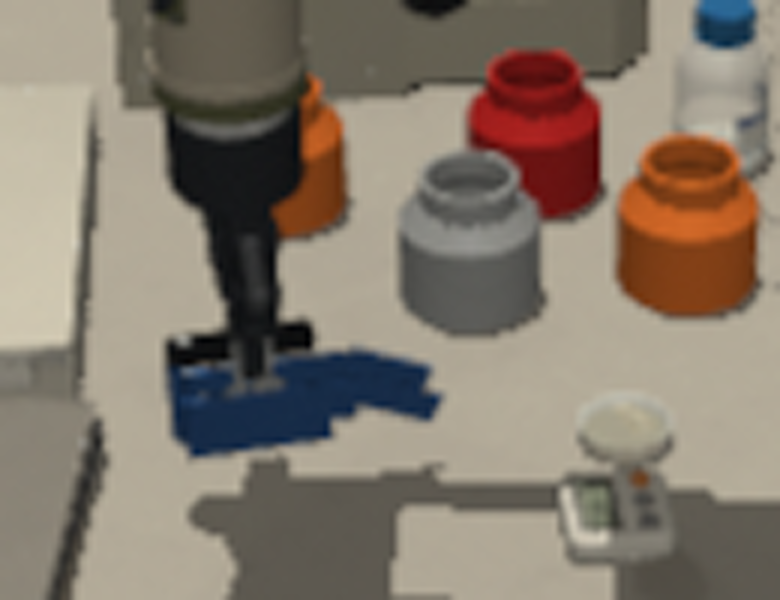

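Lifted level. The lip's near corner is at about (437,418) and the bar's back end at about (168,345) in the crop. I'll use these to check where the lip lies relative to the tool.

Run:
```python
from h import *
s=r.sense(); t=np.array(s['tool_pos']); R=Ro.from_euler('z',15.86,degrees=True)
def loc(w): l=R.inv().apply(w-[t[0],t[1],48]); l[...,0]+=8; return l.round(1)   # scoop frame if the grip is at x=8
q=lambda x,y,z: loc(ray('side',[250+x/6-.4],[130+y/6-.4],48.+z))
print('bar back near top (57,8,74)',q(168,341,74)); print('bar front near top (-29,8,74)',q(313,322,74))
print('lip near bottom (-95..,16,2.4)',q(436,418,2.4)); print('lip wall top near (-95..,16,20)',q(440,396,20)); print('far top (-95,-16,20)',q(430,371,20))
print('back bottom near skid (50,16,0)',q(192,456,0))
d=np.load('side3.npy'); P=cloud('side',d); S=loc(P.reshape(-1,3)).reshape(P.shape)
m=(abs(S[...,1])<25)&(S[...,2]>-10)&(S[...,2]<80)&(abs(S[...,0])<140); Q=S[m]
print('cloud x range',np.percentile(Q[:,0],[.5,2,98,99.5]))
b=Q[(Q[:,2]>62)&(Q[:,2]<78)]; print('bar x',np.percentile(b[:,0],[1,3,97,99]))
f=Q[Q[:,2]<30]; print('low x',np.percentile(f[:,0],[.3,1,3]))
```

```text
bar back near top (57,8,74) [[53.4 -0.1 74. ]]
bar front near top (-29,8,74) [[-30.2   0.3  74. ]]
lip near bottom (-95..,16,2.4) [[-98.3  12.1   2.4]]
lip wall top near (-95..,16,20) [[-100.5   14.8   20. ]]
far top (-95,-16,20) [[-99.9 -11.   20. ]]
back bottom near skid (50,16,0) [[46.6 12.6  0. ]]
cloud x range [-96.939 -92.824 131.336 137.534]
bar x [-26.568 -25.812  54.636  56.152]
low x [-98.2714 -96.958  -93.748 ]
```

>>> jog_arm:
  rows:
    - [[0, 0, -3], [0, 0, 0]]
    - [[0, 0, -8], [0, 0, 0]]
    - [[0, 0, -15], [0, 0, 0]]
    - [[0, 0, -23], [0, 0, 0]]
    - [[0, 0, -32], [0, 0, 0]]
    - [[0, 0, -40], [0, 0, 0]]
    - [[0, 0, -46], [0, 0, 0]]
    - [[0, 0, -50], [0, 0, 0]]
    - [[0, 0, -52], [0, 0, 0]]
    - [[0, 0, -52], [0, 0, 0]]

```text
time: 6.3
tool_pos: [566.5, 67.2, 147.7]
tcp_rot: [180.0, -0.0, 15.9]
ft_force: [0.3, 0.8, -2.7]
finger_gap: 14.7
grip_force: 68.3
```

>>> jog_arm:
  rows:
    - [[-1, 3, 0], [0, 0, 0]]
    - [[-3, 9, 0], [0, 0, 0]]
    - [[-6, 18, 0], [0, 0, 0]]
    - [[-10, 30, 0], [0, 0, 0]]
    - [[-14, 42, 0], [0, 0, 0]]
    - [[-18, 54, 0], [0, 0, 0]]
    - [[-22, 66, 0], [0, 0, 0]]
    - [[-26, 78, 0], [0, 0, 0]]
    - [[-30, 90, 0], [0, 0, 0]]
    - [[-34, 102, 0], [0, 0, 0]]

```text
time: 7.3
tool_pos: [561.6, -41.3, 147.6]
tcp_rot: [180.0, -0.0, 15.9]
ft_force: [0.1, -0.0, -3.7]
finger_gap: 14.6
grip_force: 68.3
```

>>> jog_arm:
  rows:
    - [[-4, 12, 0], [0, 0, 0]]
    - [[-8, 24, 0], [0, 0, 0]]
    - [[-12, 36, 0], [0, 0, 0]]
    - [[-16, 48, 0], [0, 0, 0]]
    - [[-20, 59, 0], [0, 0, 0]]
    - [[-23, 68, 0], [0, 0, 0]]
    - [[-25, 76, 0], [0, 0, 0]]
    - [[-26, 80, 0], [0, 0, 0]]
    - [[-27, 82, 0], [0, 0, 0]]
    - [[-27, 82, 0], [0, 0, 0]]

```text
time: 8.3
tool_pos: [558.1, -126.5, 147.5]
tcp_rot: [-180.0, 0.0, 15.9]
ft_force: [-0.3, -0.5, -3.2]
finger_gap: 15.2
grip_force: 68.3
```

Run:
```python
from h import *
go(557.9,-126.6,147,[180,0,15.86])
p,d=snap('side','side4'); q,e=snap('top','top4')
a=cv2.resize(p[120:200,290:370],None,fx=5,fy=5,interpolation=2)
b=cv2.resize(q[150:230,350:430],None,fx=5,fy=5,interpolation=2)
cv2.imwrite('pics/s4.png',np.hstack([a,b]))
```

```text
shift [-0.2  0.1  0.5] rot [-0.0001  0.0001 -0.0002] | at [ 558.1 -126.5  147.5] [-179.99    0.     15.85] t 8.3
```

View pics/s4.png

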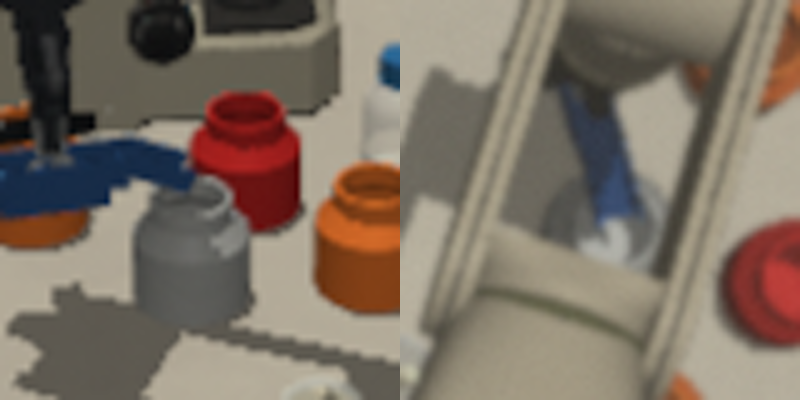

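The pictures show the lip centred over the mouth: (195,185) against a rim centre of about (190,205) in the side view, and (617,222) against about (619,224) in the top view. I'll lower until contact.

>>> jog_arm:
  rows:
    - [[0, 0, 2], [0, 0, 0]]
    - [[0, 0, 5], [0, 0, 0]]
    - [[0, 0, 9], [0, 0, 0]]
    - [[0, 0, 13], [0, 0, 0]]
    - [[0, 0, 16], [0, 0, 0]]
    - [[0, 0, 18], [0, 0, 0]]
    - [[0, 0, 19], [0, 0, 0]]
    - [[0, 0, 19.5], [0, 0, 0]]
    - [[0, 0, 20], [0, 0, 0]]
    - [[0, 0, 20], [0, 0, 0]]

```text
time: 9.4
tool_pos: [558.1, -126.5, 127.6]
tcp_rot: [180.0, -0.0, 15.9]
ft_force: [-0.0, 0.7, -2.5]
finger_gap: 15.1
grip_force: 68.3
```

>>> jog_arm:
  rows:
    - [[0, 0, 0.5], [0, 0, 0]]
    - [[0, 0, 1], [0, 0, 0]]
    - [[0, 0, 1], [0, 0, 0]]
    - [[0, 0, 1], [0, 0, 0]]

```text
time: 9.8
tool_pos: [558.0, -126.5, 126.5]
tcp_rot: [-180.0, 0.0, 15.9]
ft_force: [0.2, 0.0, -3.0]
finger_gap: 15.2
grip_force: 68.3
```

>>> jog_arm:
  rows:
    - [[0, 0, 0.5], [0, 0, 0]]
    - [[0, 0, 1], [0, 0, 0]]
    - [[0, 0, 1], [0, 0, 0]]
    - [[0, 0, 1], [0, 0, 0]]

```text
time: 10.2
tool_pos: [558.0, -126.4, 125.5]
tcp_rot: [180.0, 0.0, 15.9]
ft_force: [-0.1, -0.4, -3.0]
finger_gap: 14.8
grip_force: 68.4
```

>>> jog_arm:
  rows:
    - [[0, 0, 0.5], [0, 0, 0]]
    - [[0, 0, 1], [0, 0, 0]]
    - [[0, 0, 1], [0, 0, 0]]
    - [[0, 0, 1], [0, 0, 0]]

```text
time: 10.6
tool_pos: [558.2, -126.5, 124.8]
tcp_rot: [180.0, -0.0, 15.9]
ft_force: [0.3, 0.4, -0.4]
finger_gap: 14.7
grip_force: 68.7
```

>>> jog_arm:
  rows:
    - [[0, 0, 0.5], [0, 0, 0]]
    - [[0, 0, 1], [0, 0, 0]]
    - [[0, 0, 1], [0, 0, 0]]
    - [[0, 0, 1], [0, 0, 0]]

```text
time: 11.0
tool_pos: [558.3, -126.6, 123.9]
tcp_rot: [180.0, -0.0, 15.9]
ft_force: [-0.9, -1.1, 2.5]
finger_gap: 14.5
grip_force: 69.2
```

>>> jog_arm:
  rows:
    - [[0, 0, 0.5], [0, 0, 0]]
    - [[0, 0, 1], [0, 0, 0]]
    - [[0, 0, 1], [0, 0, 0]]
    - [[0, 0, 1], [0, 0, 0]]

```text
time: 11.4
tool_pos: [558.4, -126.6, 123.1]
tcp_rot: [180.0, -0.0, 15.9]
ft_force: [0.4, -0.3, 5.7]
finger_gap: 14.7
grip_force: 69.6
```

Contact came with the lip about 7 mm below the rim, as the geometry predicts, and it has been held for over 0.6 s. Next I'll work out the tilt rows about the lip.

Run:
```python
import numpy as np
l=np.array([-104.5,0,42]); 
for th in [2,4,6,8.5,11,13.5,16,18.5,21,24,27,30,33,36,39,42]:
    a=np.radians(th); R=np.array([[np.cos(a),0,np.sin(a)],[0,1,0],[-np.sin(a),0,np.cos(a)]])
    dz=np.interp(th,[0,5,10,15,20],[-1.5,-.5,2,4,5])
    print(th,round(a,3),(l+[0,0,dz]-R@l).round(1))
```

```text
2 0.035 [-1.5  0.  -4.7]
4 0.07 [-3.2  0.  -7.9]
6 0.105 [ -5.    0.  -10.7]
8.5 0.148 [ -7.4   0.  -13.7]
11 0.192 [ -9.9   0.  -16.8]
13.5 0.236 [-12.7   0.  -19.8]
16 0.279 [-15.6   0.  -23. ]
18.5 0.323 [-18.7   0.  -26.3]
21 0.367 [-22.    0.  -29.7]
24 0.419 [-26.1   0.  -33.9]
27 0.471 [-30.5   0.  -37.9]
30 0.524 [-35.    0.  -41.6]
33 0.576 [-39.7   0.  -45.1]
36 0.628 [-44.6   0.  -48.4]
39 0.681 [-49.7   0.  -51.4]
42 0.733 [-54.9   0.  -54.1]
```

>>> jog_arm:
  rows:
    - [[-1.5, 0, -4.7], [0, 0.035, 0]]
    - [[-3.2, 0, -7.9], [0, 0.07, 0]]
    - [[-5, 0, -10.7], [0, 0.105, 0]]
    - [[-7.4, 0, -13.7], [0, 0.148, 0]]
    - [[-9.9, 0, -16.8], [0, 0.192, 0]]
    - [[-12.7, 0, -19.8], [0, 0.236, 0]]
    - [[-15.6, 0, -23], [0, 0.279, 0]]
    - [[-18.7, 0, -26.3], [0, 0.323, 0]]

```text
time: 12.2
tool_pos: [539.2, -131.2, 147.7]
tcp_rot: [-179.9, -18.5, 15.8]
ft_force: [-0.3, -0.3, -3.0]
finger_gap: 15.1
grip_force: 68.4
```

Run:
```python
from h import *
s=r.sense(); R=Rm(s['tcp_rot']); l=np.array([-104.5,0,42.])
print(s['tool_pos'],s['tcp_rot'],'lip',s['tool_pos']+R.apply(l),s['ft_force'],s['joint_pos'].round(1))
for th in [3,6,9,12,15,18,21,23.5]:
    a=np.radians(th); Q=Ro.from_euler('y',a)
    print(th,round(a,3),(l-Q.apply(l)).round(1))
```

```text
[ 539.21097193 -131.17564501  147.73760192] [-179.92545454  -18.52169292   15.83478455] lip [ 456.70448628 -154.51993731   74.71723597] [-0.26008621 -0.31703655 -2.98329027] [-27.3 -10.8 114.1  14.1  63.7  42. ]
3 0.052 [-2.3  0.  -5.4]
6 0.105 [ -5.    0.  -10.7]
9 0.157 [ -7.9   0.  -15.8]
12 0.209 [-11.    0.  -20.8]
15 0.262 [-14.4   0.  -25.6]
18 0.314 [-18.1   0.  -30.2]
21 0.367 [-22.    0.  -34.7]
23.5 0.41 [-25.4   0.  -38.2]
```

>>> jog_arm:
  rows:
    - [[-2.3, 0, -5.4], [0, 0.052, 0]]
    - [[-5, 0, -10.7], [0, 0.105, 0]]
    - [[-7.9, 0, -15.8], [0, 0.157, 0]]
    - [[-11, 0, -20.8], [0, 0.209, 0]]
    - [[-14.4, 0, -25.6], [0, 0.262, 0]]
    - [[-18.1, 0, -30.2], [0, 0.314, 0]]
    - [[-22, 0, -34.7], [0, 0.367, 0]]
    - [[-22, 0, -34.7], [0, 0.367, 0]]
    - [[-22, 0, -34.7], [0, 0.367, 0]]
    - [[-22, 0, -34.7], [0, 0.367, 0]]

```text
time: 13.2
tool_pos: [509.6, -140.2, 174.8]
tcp_rot: [180.0, -39.5, 15.9]
ft_force: [0.2, 0.6, -1.8]
finger_gap: 14.7
grip_force: 68.6
```

Run:
```python
from h import *
s=r.sense(); R=Rm(s['tcp_rot']); l=np.array([-104.5,0,42.])
print('lip',s['tool_pos']+R.apply(l),s['ft_force'],s['tcp_rot'],s['joint_pos'].round(1))
p,d=snap('side','side5'); q,e=snap('top','top5')
a=cv2.resize(p[110:190,280:360],None,fx=5,fy=5,interpolation=2)
b=cv2.resize(q[150:230,350:430],None,fx=5,fy=5,interpolation=2)
cv2.imwrite('pics/s5.png',np.hstack([a,b]))
```

```text
lip [ 457.70795314 -155.00498423   75.9034416 ] [ 0.16630673  0.5599816  -1.84088623] [179.9948966  -39.46799522  15.86796128] [-43.8 -28.7 131.8  38.9  60.8  15.7]
```

View pics/s5.png

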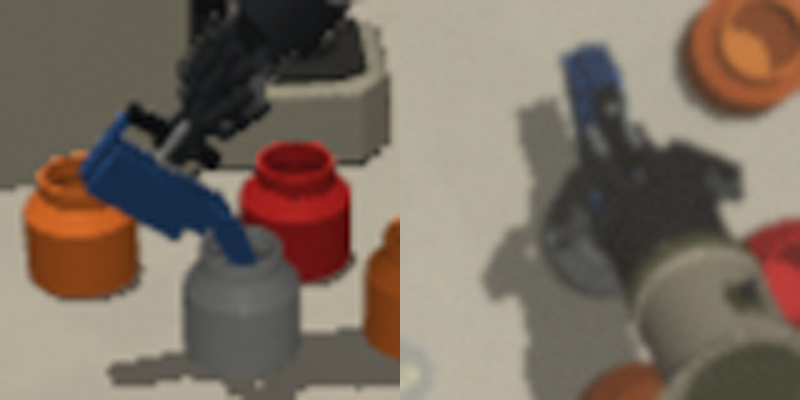

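The scoop is tilted about 40° with its lip in the mouth and the jar undisturbed. I'll hold briefly and weigh it to confirm it is empty.

>>> jog_arm:
  rows:
    - [[0, 0, 0], [0, 0, 0]]
    - [[0, 0, 0], [0, 0, 0]]
    - [[0, 0, 0], [0, 0, 0]]
    - [[0, 0, 0], [0, 0, 0]]

```text
time: 13.7
tool_pos: [509.5, -140.2, 174.7]
tcp_rot: [-180.0, -39.5, 15.9]
ft_force: [0.3, 0.1, -2.1]
finger_gap: 14.9
grip_force: 68.6
```

Run:
```python
from h import *
f=[]
for i in range(10): r.snapshot('top'); f.append(r.sense()['ft_force'][2])
p,d=r.snapshot('side'); print(np.mean(f),np.round(f,1))
# blobs
P=cloud('side',d); m=(P[...,2]>80)&(P[...,2]<96)&(abs(P[...,0]-455)<40)&(abs(P[...,1]+156)<40); print('jar rim mid',P[m][:,:2].min(0),P[m][:,:2].max(0))
print(Rm(r.sense()['tcp_rot']).inv().apply([0,0,60]))
```

```text
-2.0335237973894325 [-2.3 -1.9 -2.6 -2.4 -1.2 -1.1 -2.3 -2.6 -2.1 -1.8]
jar rim mid [ 425.95907955 -185.79034255] [ 487.4902751  -120.29720973]
[ 3.81908641e+01  1.35292613e-03 -4.62758889e+01]
```

The weight fell by about 1.07 N, and three balls weigh 0.97 N, so all three are out. I'll withdraw straight up and then level the scoop.

>>> jog_arm:
  rows:
    - [[2, 0, -2.3], [0, 0, 0]]
    - [[6, 0, -7], [0, 0, 0]]
    - [[12, 0, -14.5], [0, 0, 0]]
    - [[19, 0, -23], [0, 0, 0]]
    - [[26, 0, -31.5], [0, 0, 0]]
    - [[32, 0, -38.8], [0, 0, 0]]
    - [[36, 0, -43.6], [0, 0, 0]]
    - [[38, 0, -46], [0, 0, 0]]
    - [[38, 0, -46], [0, 0, 0]]

```text
time: 15.15
tool_pos: [509.6, -140.4, 234.9]
tcp_rot: [180.0, -39.6, 15.9]
ft_force: [0.6, 0.1, -2.0]
finger_gap: 14.6
grip_force: 68.6
```

>>> jog_arm:
  rows:
    - [[0, 0, 0], [0, -0.05, 0]]
    - [[0, 0, 0], [0, -0.13, 0]]
    - [[0, 0, 0], [0, -0.23, 0]]
    - [[0, 0, 0], [0, -0.34, 0]]
    - [[0, 0, 0], [0, -0.45, 0]]
    - [[0, 0, 0], [0, -0.55, 0]]
    - [[0, 0, 0], [0, -0.63, 0]]
    - [[0, 0, 0], [0, -0.68, 0]]
    - [[0, 0, 0], [0, -0.689, 0]]
    - [[0, 0, 0], [0, -0.689, 0]]

```text
time: 16.15
tool_pos: [509.5, -139.8, 233.4]
tcp_rot: [-179.9, -0.0, 15.9]
ft_force: [-0.2, 0.0, -1.7]
finger_gap: 15.0
grip_force: 68.6
```

Run:
```python
from h import *
go(507.2,323.5,150,[180,0,8.7])
```

```text
shift [ 124.7 -446.1   84.1] rot [-0.0013 -0.0006  0.1257] | at [ 509.5 -139.8  233.4] [-1.7993e+02 -4.0000e-02  1.5900e+01] t 16.15
```

>>> jog_arm:
  rows:
    - [[2, -6, 0], [0, 0, 0]]
    - [[5, -18, 0], [0, 0, 0.01]]
    - [[10, -36, 0], [0, 0, 0.02]]
    - [[17, -62, 0], [0, 0, 0.03]]
    - [[25, -90, 0], [0, 0, 0.04]]
    - [[34, -120, 0], [0, 0, 0.05]]
    - [[42, -150, 0], [0, 0, 0.06]]
    - [[50, -180, 0], [0, 0, 0.07]]
    - [[59, -210, 0], [0, 0, 0.08]]
    - [[67, -240, 0], [0, 0, 0.09]]

```text
time: 17.15
tool_pos: [507.8, 110.1, 234.8]
tcp_rot: [-180.0, -0.1, 10.6]
ft_force: [1.2, -0.1, -2.4]
finger_gap: 15.0
grip_force: 68.6
```

Run:
```python
from h import *
go(507.2,323.5,150,[180,0,8.7])
```

```text
shift [  38.6 -209.8   85. ] rot [-0.0009 -0.0026  0.0337] | at [507.8 110.1 234.8] [-1.7995e+02 -1.5000e-01  1.0630e+01] t 17.15
```

>>> jog_arm:
  rows:
    - [[5, -30, 0], [0, 0, 0.01]]
    - [[11, -60, 5], [0, 0, 0.02]]
    - [[17, -90, 15], [0, 0, 0.034]]
    - [[22, -120, 28], [0, 0, 0.034]]
    - [[27, -148, 42], [0, 0, 0.034]]
    - [[32, -172, 56], [0, 0, 0.034]]
    - [[35, -190, 70], [0, 0, 0.034]]
    - [[37, -202, 80], [0, 0, 0.034]]
    - [[38, -208, 84], [0, 0, 0.034]]
    - [[38.5, -210, 85], [0, 0, 0.034]]

```text
time: 18.15
tool_pos: [506.9, 322.3, 149.2]
tcp_rot: [-180.0, -0.0, 8.8]
ft_force: [-1.0, -0.0, -1.6]
finger_gap: 14.5
grip_force: 68.5
```

Run:
```python
from h import *
go(507.2,323.5,70,[180,0,8.7])
```

```text
shift [ 0.4 -1.1 79.2] rot [-0.     -0.0005  0.001 ] | at [506.9 322.3 149.2] [-1.80e+02 -3.00e-02  8.76e+00] t 18.15
```

>>> jog_arm:
  rows:
    - [[0, 0, 5], [0, 0, 0]]
    - [[0, 0, 15], [0, 0, 0]]
    - [[0, 0, 28], [0, 0, 0]]
    - [[0, 0, 43], [0, 0, 0]]
    - [[0, 0, 58], [0, 0, 0]]
    - [[0, 0, 70], [0, 0, 0]]
    - [[0, 0, 79], [0, 0, 0]]
    - [[0, 0, 84], [0, 0, 0]]
    - [[0, 0, 87], [0, 0, 0]]
    - [[0, 0, 88], [0, 0, 0]]

```text
time: 19.15
tool_pos: [507.5, 322.6, 61.6]
tcp_rot: [-180.0, -0.1, 8.8]
ft_force: [1.3, -0.5, -1.0]
finger_gap: 14.7
grip_force: 68.5
```

Run:
```python
from h import *
go(507.2,322.5,53,[180,0,8.7])
p,d=snap('side','side6'); q,e=snap('top','top6')
a=cv2.resize(p[195:295,260:360],None,fx=4,fy=4,interpolation=2)
b=cv2.resize(q[140:240,220:320],None,fx=4,fy=4,interpolation=2)
cv2.imwrite('pics/s6.png',np.hstack([a,b]))
```

```text
shift [-0.3  0.1  8.6] rot [-0.0002 -0.0013  0.001 ] | at [507.5 322.6  61.6] [-1.7999e+02 -7.0000e-02  8.7600e+00] t 19.15
```

View pics/s6.png

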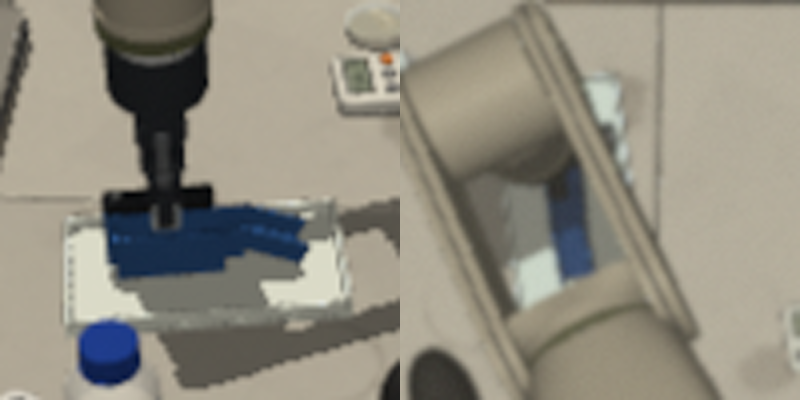

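The scoop is centred over the tray: columns 105–308 against the tray's 65–350 in the side crop, and about 8 mm above the floor. I'll lower it to contact.

>>> jog_arm:
  rows:
    - [[0, 0, 2], [0, 0, 0]]
    - [[0, 0, 4], [0, 0, 0]]
    - [[0, 0, 6], [0, 0, 0]]
    - [[0, 0, 7.5], [0, 0, 0]]
    - [[0, 0, 8], [0, 0, 0]]
    - [[0, 0, 8], [0, 0, 0]]

```text
time: 19.85
tool_pos: [507.2, 322.4, 53.4]
tcp_rot: [-180.0, -0.0, 8.8]
ft_force: [0.4, -0.2, -3.0]
finger_gap: 14.9
grip_force: 68.5
```

>>> jog_arm:
  rows:
    - [[0, 0, 0.5], [0, 0, 0]]
    - [[0, 0, 1], [0, 0, 0]]
    - [[0, 0, 1], [0, 0, 0]]
    - [[0, 0, 1], [0, 0, 0]]

```text
time: 20.25
tool_pos: [507.3, 322.5, 52.5]
tcp_rot: [-180.0, -0.1, 8.8]
ft_force: [-0.4, 0.8, -0.6]
finger_gap: 15.1
grip_force: 68.5
```

>>> jog_arm:
  rows:
    - [[0, 0, 0.5], [0, 0, 0]]
    - [[0, 0, 1], [0, 0, 0]]
    - [[0, 0, 1], [0, 0, 0]]
    - [[0, 0, 1], [0, 0, 0]]

```text
time: 20.65
tool_pos: [507.4, 322.5, 51.6]
tcp_rot: [-180.0, -0.1, 8.8]
ft_force: [-0.8, -0.9, 0.1]
finger_gap: 14.4
grip_force: 68.8
```

>>> jog_arm:
  rows:
    - [[0, 0, 0.5], [0, 0, 0]]
    - [[0, 0, 0.5], [0, 0, 0]]
    - [[0, 0, 0.5], [0, 0, 0]]
    - [[0, 0, 0.5], [0, 0, 0]]
  force: 20

```text
time: 21.05
tool_pos: [507.4, 322.5, 51.6]
tcp_rot: [-180.0, -0.1, 8.8]
ft_force: [-4.2, -1.1, 4.8]
finger_gap: 15.1
grip_force: 69.5
```

>>> jog_arm:
  rows:
    - [[0, 0, 0], [0, 0, 0]]
    - [[0, 0, 0], [0, 0, 0]]
    - [[0, 0, 0], [0, 0, 0]]
    - [[0, 0, 0], [0, 0, 0]]
    - [[0, 0, 0], [0, 0, 0]]
    - [[0, 0, 0], [0, 0, 0]]
  grip: 50

```text
time: 21.65
tool_pos: [507.3, 322.5, 51.0]
tcp_rot: [-180.0, -0.1, 8.8]
ft_force: [-0.3, 0.3, 0.3]
finger_gap: 49.9
grip_force: 0.0
```

>>> jog_arm:
  rows:
    - [[0, 0, -3], [0, 0, 0]]
    - [[0, 0, -10], [0, 0, 0]]
    - [[0, 0, -22], [0, 0, 0]]
    - [[0, 0, -40], [0, 0, 0]]
    - [[0, 0, -62], [0, 0, 0]]
    - [[0, 0, -85], [0, 0, 0]]
    - [[0, 0, -105], [0, 0, 0]]
    - [[0, 0, -115], [0, 0, 0]]
    - [[0, 0, -120], [0, 0, 0]]
    - [[0, 0, -120], [0, 0, 0]]

```text
time: 22.65
tool_pos: [507.5, 322.5, 171.7]
tcp_rot: [-180.0, -0.1, 8.8]
ft_force: [0.0, 0.6, 0.0]
finger_gap: 50.0
grip_force: 0.0
```

Run:
```python
from h import *
p,d=snap('side','side7'); P=cloud('side',d)
x,y,z=P[...,0],P[...,1],P[...,2]
R=Ro.from_euler('z',8.7,degrees=True).inv(); L=R.apply((P-[477.5,319,4]).reshape(-1,3)).reshape(P.shape)
m=(abs(L[...,0])<95)&(abs(L[...,1])<40)&(L[...,2]>20)&(L[...,2]<90); Q=L[m]
print('scoop in tray',len(Q),np.percentile(Q,[1,50,99],axis=0))
b=Q[(Q[:,2]>60)]; print('bar',np.percentile(b,[2,50,98],axis=0), 'slope',np.polyfit(b[:,0],b[:,2],1))
m=(z>80)&(z<96)&(abs(x-455)<40)&(abs(y+156)<40); print('jar rim',P[m][:,:2].min(0),P[m][:,:2].max(0))
s=r.sense(); print(s['grip_force'],s['finger_gap'],s['ft_force'],s['time'])
```

```text
scoop in tray 678 [[-71.0550811  -18.65528983  20.51059645]
 [ 16.47701279   4.95613097  35.24753854]
 [ 77.22675819  18.84731042  77.79907546]]
bar [[-4.33740237 -8.32787166 61.41339721]
 [35.63886685  4.20141108 72.05858664]
 [76.89060112 10.64569212 78.51694105]] slope [-1.12446285e-02  7.15642822e+01]
jar rim [ 425.69257331 -188.90256997] [ 487.27887064 -117.56424368]
0.0 49.97105634740173 [ 0.02980861  0.41022186 -0.40400092] 22.7
```

The scoop stands level in the tray with its middle near the tray's centre (x −71 to 77 mm, y ±19 mm). The jar has not moved and the arm is clear, so I'll hand in.

```bash
python3 -c "
from bench import r
print(r.hand_in())"
```

```text
the job is handed in; nothing more can be done
None
```

The job is handed in at about 22.7 s, with no verdict returned: the weight drop at the wrist indicates all three balls went into the jar, and depth readings show the empty scoop released, level and near the centre of the tray, with the jar where it started.

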